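# Dry the tumbler: hang it on the drier's peg and hold the dial at high

## Robot

A 6-joint arm with a two-finger parallel gripper is mounted at the origin on a cart in front of the work surface, level with it; the furniture and walls round the work are solid. World frame = base frame: x ahead of the robot, y to its left, z up, the work surface at z = 0. Lengths are in mm, angles in degrees, forces in N, time in s.
With the tool pointing down it reaches from about 350 to 875 mm from the base axis. Payload 15.5 kg.
Tool frame: the origin (TCP) lies at the very end of the fingers, on their centre line; the grasp point (between the pads) lies 19 mm behind it; z points along the fingers, y is the line along which they close (so a half turn about z gives the same grasp; the last joint's range is limited). The gripper opens to 85 mm and grips with 20 to 120 N. Pads are 22 mm wide; open, the fingers measure 114 mm over their backs; the gripper's body (76 mm by 85 mm) begins 54 mm behind the grasp point. The pads swing forward as they close: fully open they stand 13 mm farther back than shut.
Start: joints at [58.241, 28.281, 77.091, -0, 74.628, -5.472], TCP at [276.791, 560.369, 231.277] pointing down, gripper open.
Joint ranges: [-166.48, 166.48], [-47.26, 123.95], [12.59, 153.08], [-70.14, 250.14], [6.76, 159.57], [-176.63, 176.63]. Speed limits (degrees/s): [108.29, 108.29, 147.25, 172.46, 172.46, 172.46].

## Interface

Orientations are given as a 3x3 rotation matrix whose columns are the frame's x, y, z axes.
In Python, from plant import robot gives the robot as it stands. The module is installed in compiled form; this text tells all that it offers.
- The arm moves only by the tool step_arm, never from a script. Its argument "plan" is a list of rows, each a list of 3 entries, a list of its own where there are three numbers: the shift along the tool's x, y, z in mm, then the turn, a rotation vector about the tool's x, y, z in degrees, then the closure in counts, from 0 (fully open) to 255 (shut). A call has 1 to 12 rows; each row is the pose to reach, as a shift and turn from the pose commanded when the call began, along the tool's axes at that moment; what a row does not reach only later rows make up. A row lasts 1/12 s, in which the tool goes at most 41.7 mm and 7.16 degrees, less where a joint would pass 70% of its speed; a pose out of reach is approached as far as the arm can. A call with a gripper value outside its range is refused whole. The fingers move at their own pace and stop on an object; "newtons" is the grip in N (left out, the last holds). Time passes only in rows, so rows that repeat a pose let the fingers close. It gives the time, the measured TCP pose, the force, the opening and the grip force at its end, in the units of the state.
- robot.sense(): the state, without advancing time (a new reading comes with each control period).
- robot.camera(name): name is "scene" or "top"; returns the picture (384x512x3 uint8, red, green, blue); there is no depth.
- robot.camera_params(name): a dict with "mtx" (3x3 intrinsics, pixels), "extrinsics" (4x4, takes a point from world to camera coordinates). Camera axes: x right, y down, z forward; pixel columns grow to the right and rows downward; lengths in mm; the calibration is good to about 2 mm. A picture is of the moment at which its call begins. camera_params takes no time and is no camera call.
- robot.finish_job(): hands the job in; it is judged then, once.
The state is a dict: "t": time; "joint_positions": joint angles; "qd": joint speeds; "effort": joint torques, N m; "eef_pos": TCP position; "orientation": TCP orientation; "ft_force": force on the tool from outside, world axes, zero at the start; "wrist_torque": the same for the moment, N m; "finger_gap": finger opening in mm; "grip_force": force on a finger pad.
Only numpy, scipy, OpenCV 4.12 (cv2) and the standard library are available. Lean on these libraries where they do the work, as an engineer would, in place of code of your own. Each camera call takes 0.05 s, during which the arm holds its last target. There are 200 camera calls.

## Task

Dry the steel tumbler: take it out of the draining cradle, put it upside down over the upright peg of the cup drier so that it stands straight on its rim on the drier, and let go of it. Then turn the drier's spring-return dial clockwise, past the one-dot and two-dot clicks, to the three-dot mark and keep hold of it there: the dial springs back if released, so finish while still holding it at three dots. Do not shift or knock over the mug, the salt shaker or the spice jar.

Things in the scene. Friction and masses are not known exactly. Their poses are not given: they have to be found in the camera images.
- tumbler: Plain cylindrical steel tumbler, 60 mm diameter, 95 mm long, wall 2.5 mm, bottom 5 mm, one end open, 0.13 to 0.21 kg. Origin: centre of the outside of its closed bottom; its z axis runs along it from bottom to open mouth. It starts lying on its side, level, on the cradle's two wire rails, its axis 55 mm above the worktop, bottom towards the robot, mouth pointing away.
- tumbler_mouth (a point): Centre of the tumbler's open mouth, in the plane of the rim, 95 mm from its bottom.
- cradle: Fixed draining cradle: grey drip tray 136 x 74 mm, 10 mm high, with two steel wire rails along its x axis, 18 mm either side of the middle, wire tops 31.5 mm above the worktop. Origin: centre of its underside. The tumbler lies along its x axis, mouth towards +x, its sides free for fingers.
- drier: Fixed white cup drier, 124 mm (x) by 220 mm (y). Its +y part is a low deck with a round grey seat disc, 80 mm wide, top 25 mm above the worktop, from which the peg stands up; its -y part is a console, 112 x 100 mm, top 55 mm above the worktop, that carries the dial. Origin: centre of its underside; x away from the robot, y left at yaw 0.
- peg_foot (a point): Centre of the foot of the upright steel drying peg, on the seat disc, 25 mm above the worktop, 62 mm to +y of the drier's origin. The peg is 22 mm thick (30 mm at its foot), rounded on top, and rises 60 mm above this point. The tumbler's rim rests on the seat disc when home.
- dial_grip (a point): On the dial's vertical axis at gripping height, 81 mm above the worktop, 58 mm to -y of the drier's origin. Grey disc 58 mm wide (top at 68 mm) with a grip bar 50 mm long, 10 mm thick, standing up to 92 mm above the worktop. The point turns with the dial: the bar lies along the point's y axis, white pointer line at its +y end; at rest that is the drier's y axis, pointer left.
- dial (a joint): Dial angle in rad: 0 at rest (pointer at the bar mark, off), growing clockwise seen from above. One dot is at 0.4, two dots at 0.8, three dots at 1.2; hard stop at 1.6. A ridge 0.15 before each mark clicks (up to 0.05 Nm extra). A spring always turns it back to 0: 0.04 Nm at 0, 0.16 Nm at three dots; it stays at no mark by itself.
- mug_white: Bystander: green and cream mug with a handle, 86 x 121 x 99 mm, standing at the back left. Origin: centre of its underside.
- salt_shaker: Bystander: grey and clear salt shaker, 44 x 44 x 90 mm, standing near the front of the worktop. Origin: centre of its underside.
- spice_jar: Bystander: clear spice jar with a yellow cap, 42 mm wide, 106 mm tall, standing at the back right. Origin: centre of its underside.
Things that resemble listed ones, but are neither listed nor needed, are in the scene too. What is shaped like the tumbler but green is not meant.

How it is judged (in metres and radians):
On the way, in this order (a step that is already met when the one before it is completed fails the run):
1. the tumbler stands upside down over the peg, home on the drier's seat, and is let go (horizontal distance between tumbler_mouth and peg_foot below 0.02 m and z of tumbler_mouth in the frame of drier below 0.03 m and angle between tumbler's own z axis and vertical above 3.02 rad and contact force between tumbler and the arm below 0.2 N and contact force between tumbler and the fingers below 0.2 N), for 0.2 s.
2. then the dial is turned past one dot and two dots to three dots (value of joint dial between 1.05 and 1.35 rad), for 0.2 s.
At the end, for the whole second after the job is handed in: The tumbler stands upside down over the peg, released: mouth within 20 mm of the peg's axis and within 5 mm of the seat, within 0.12 rad of vertical, at rest. The fingers hold the dial still at three dots, 1.2 +- 0.15 rad, through the last second (all of step 1 and all of step 2 and linear speed of tumbler below 0.03 m/s and velocity of joint dial between -0.15 and 0.15 rad/s and contact force between dial and the fingers above 0.5 N); the arm keeps its last pose, push and grip.
It fails at once if the mug is shifted by 30 mm or knocked over (distance of mug_white from where it was at the start of the episode above 0.03 m or angle between mug_white's own z axis and vertical above 0.5 rad).
It fails at once if the salt shaker is shifted by 30 mm or knocked over (distance of salt_shaker from where it was at the start of the episode above 0.03 m or angle between salt_shaker's own z axis and vertical above 0.5 rad).
It fails at once if the spice jar is shifted by 30 mm or knocked over (distance of spice_jar from where it was at the start of the episode above 0.03 m or angle between spice_jar's own z axis and vertical above 0.5 rad).
It also fails if it takes over 54 s, if anything falls off the work surface, if the arm or the gripper's body presses on something with over 40 N, if the wrist force passes 120 N, or if a joint passes its speed limit or range.

## Working session

There is one attempt and no reset: what is moved stays moved. The work goes in short steps, Python scripts to look and compute and a tool call to move; the robot and the scene stay as the last step left them, time stands still between calls to the robot, and variables do not carry over. Pictures are saved under pics/ and viewed, at most 11 in all, crops included, and the job is handed in when it is done.

Besides the shell and the picture viewer there is one more tool, called after ">>>" by a JSON object that holds its "name" and its "arguments". step_arm: Moves the arm, as the interface text tells. Its arguments: {"type":"object","properties":{"plan":{"type":"array"},"newtons":{"type":"number"}},"required":["plan"]}

```bash
mkdir -p pics; python3 - <<'E'
from plant import robot
import cv2,numpy as np
for n in("scene","top"):
    cv2.imwrite(f"pics/{n}0.png",cv2.resize(robot.camera(n)[:,:,::-1],(800,600),interpolation=cv2.INTER_CUBIC))
    p=robot.camera_params(n);print(np.round(p["mtx"],1).tolist(),np.round(p["extrinsics"],3).tolist())
s=robot.sense();print(s)
E
```

```text
[[412.3, 0.0, 256.2], [0.0, 412.3, 199.2], [0.0, 0.0, 1.0]] [[0.84, -0.543, -0.005, -412.788], [-0.379, -0.58, -0.721, 315.621], [0.389, 0.607, -0.693, 803.323], [0.0, 0.0, 0.0, 1.0]]
[[427.2, 0.0, 259.0], [0.0, 427.2, 190.0], [0.0, 0.0, 1.0]] [[0.018, -1.0, -0.002, 82.919], [-0.991, -0.017, -0.132, 574.365], [0.131, 0.005, -0.991, 1218.99], [0.0, 0.0, 0.0, 1.0]]
{'t': 0.1, 'joint_positions': array([ 5.82410795e+01,  2.83096338e+01,  7.71241783e+01, -1.52333542e-03,
        7.46270385e+01, -5.47363744e+00]), 'qd': array([-0.05389156,  0.05629634, -0.07992262, -0.0474739 , -0.01064851,
       -0.02364777]), 'effort': array([ 1.59187370e-03, -8.83591747e+01, -3.84567046e+01, -1.44783148e-04,
        5.23446666e-03, -7.24112124e-05]), 'eef_pos': array([276.6290825 , 560.0892195 , 230.77468528]), 'orientation': array([[-8.96603315e-01,  4.42834289e-01, -5.37204819e-04],
       [ 4.42834608e-01,  8.96602850e-01, -9.16516809e-04],
       [ 7.57943025e-05, -1.05964489e-03, -9.99999436e-01]]), 'ft_force': array([-0.08644194,  0.26543707, -0.58544872]), 'wrist_torque': array([-0.01403931, -0.01114159,  0.00788029]), 'grip_force': 0.0, 'finger_gap': 85.00331010065608}
```

View pics/scene0.png

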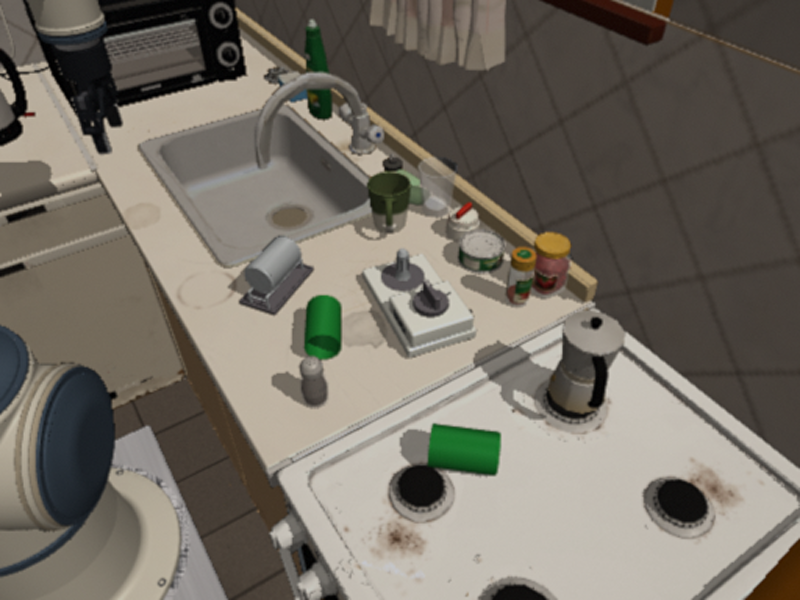

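View pics/top0.png

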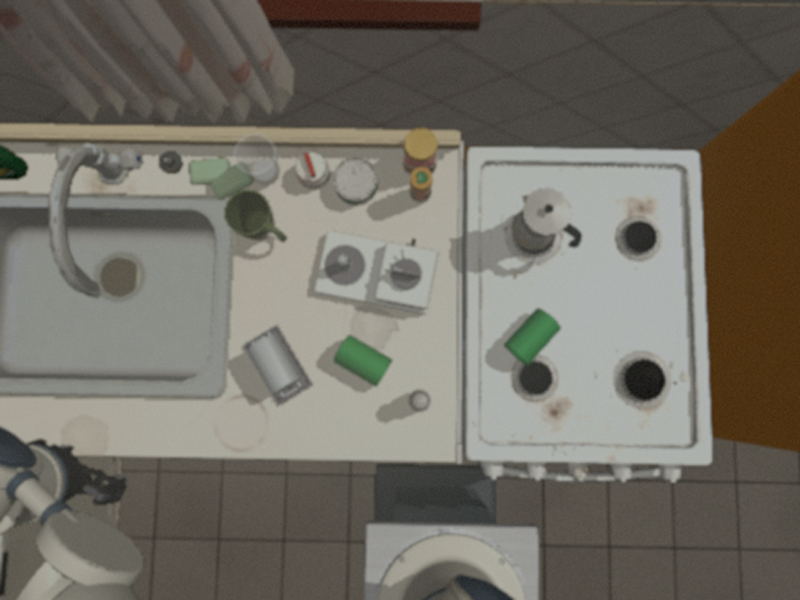

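The tumbler in its cradle is at about (275,362) in the enlarged top view. The drier is at about (375,270), with the peg on its left and the dial on its right. I'll take enlarged crops.

```bash
python3 - <<'E'
from plant import robot
import cv2,numpy as np
def crop(n,x,y,w,h,k,f):
    im=robot.camera(n)[y:y+h,x:x+w,::-1]
    cv2.imwrite(f,cv2.resize(im,None,fx=k,fy=k,interpolation=cv2.INTER_CUBIC))
crop("top",140,135,150,120,5,"pics/t1.png")
crop("scene",145,145,160,120,5,"pics/s1.png")
E
```

```text
(no output)
```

View pics/t1.png

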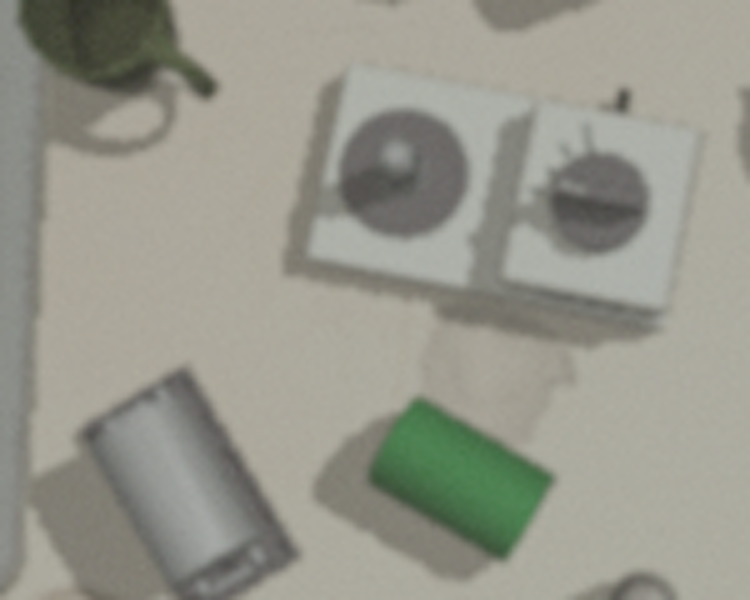

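View pics/s1.png

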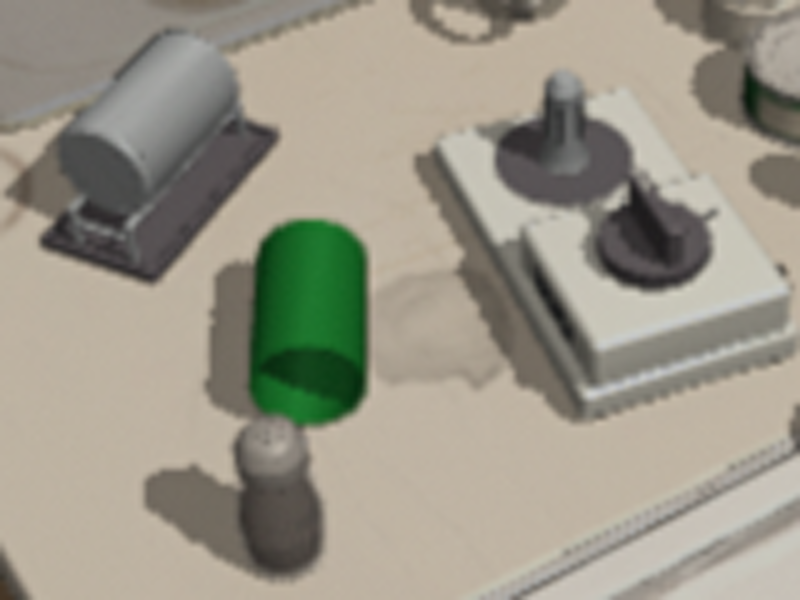

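Top crop, taken from what I can see:
- Seat disc centre (404,173) and dial disc centre (599,203).
- Console corners (703,130), (663,312), (503,278) and (540,97).
- Tray corners (185,367), (78,435) and (298,555).

Scene crop:
- Peg tip (564,80).
- Tumbler's bottom face, spanning roughly (60,145) to (150,205).
- Tray corners (42,243), (154,281) and (278,131).

```bash
cat > h.py <<'E'
from plant import robot
import numpy as np
O={"top":(140,135),"scene":(145,145)}
def ray(n,u,v,raw=False):
    p=robot.camera_params(n);E=np.array(p["extrinsics"]);K=np.array(p["mtx"])
    if not raw:u,v=(u+.5)/5-.5+O[n][0],(v+.5)/5-.5+O[n][1]
    d=E[:3,:3].T@np.linalg.solve(K,[u,v,1]);c=-E[:3,:3].T@E[:3,3];return c,d
def at(n,u,v,z,raw=False):
    c,d=ray(n,u,v,raw);return np.round(c+d*(z-c[2])/d[2],1)
def proj(n,P):
    p=robot.camera_params(n);E=np.array(p["extrinsics"]);q=np.array(p["mtx"])@(E[:3,:3]@P+E[:3,3]);q=q[:2]/q[2]
    return np.round((q-O[n]+.5)*5-.5)
E
python3 - <<'E'
from h import *
for n,u,v,z,l in [("top",404,173,25,"seat"),("top",599,203,68,"dial"),("top",398,152,85,"pegtip"),("top",703,130,55,"con br"),("top",663,312,55,"con fr"),("top",503,278,55,"con fl"),("top",540,97,55,"con bl"),
 ("scene",565,162,25,"seat s"),("scene",564,78,82,"pegtip s"),("scene",654,241,68,"dial s"),
 ("top",185,367,10,"tray"),("top",78,435,10,"tray"),("top",298,555,10,"tray"),
 ("scene",42,243,10,"trayFL s"),("scene",154,281,10,"trayFR s"),("scene",278,131,10,"trayBR s"),("scene",102,172,55,"tumb bottom s"),("top",134,406,55,"mouth t"),
 ("top",92,440,55,"L"),("top",180,378,55,"R"),("top",182,600,55,"L2"),("top",258,540,55,"R2"),("top",640,590,90,"salt")]: print(l,at(n,u,v,z))
E
```

```text
seat [635.2 209.6  25. ]
dial [611.8  92.4  68. ]
pegtip [636.4 207.6  85. ]
con br [658.4  32.3  55. ]
con fr [550.7  54.3  55. ]
con fl [568.9 147.4  55. ]
con bl [676.4 128.2  55. ]
seat s [631.1 207.9  25. ]
pegtip s [632.8 211.2  82. ]
dial s [608.3  89.8  68. ]
tray [517.7 338.7  10. ]
tray [475.9 400.8  10. ]
tray [407.4 267.   10. ]
trayFL s [362.8 323.1  10. ]
trayFR s [401.6 261.7  10. ]
trayBR s [515.6 337.4  10. ]
tumb bottom s [399.6 308.2  55. ]
mouth t [490.8 358.3  55. ]
L [470.8 381.5  55. ]
R [507.4 332.4  55. ]
L2 [380.8 325.8  55. ]
R2 [415.5 283.8  55. ]
salt [391.6  65.8  90. ]
```

Both cameras agree to within a few mm:
- Seat at about (633.5, 209), dial at about (610, 91), drier yaw about -11.3°.
- Cradle centre at about (440, 331.5), yaw about 33°.

I'll grasp with the tool tilted 45°. A half roll about the tool axis then turns the tumbler from lying to mouth down.

```bash
cat >> h.py <<'E'
from scipy.spatial.transform import Rotation as Ro
def R45(h,side,a=45):  # heading deg, side=+1: y left (grasp), -1: y right (place)
    h=np.radians(h);a=np.radians(a);f=np.array([np.cos(h),np.sin(h),0]);l=np.array([-f[1],f[0],0]);u=np.array([0,0,1.])
    z=np.cos(a)*f-np.sin(a)*u;y=side*l;return np.c_[np.cross(y,z),y,z]
def Rdown(hy):
    h=np.radians(hy);y=np.array([np.cos(h),np.sin(h),0]);z=np.array([0,0,-1.]);return np.c_[np.cross(y,z),y,z]
def go(P,R):
    s=robot.sense();R0=s["orientation"];p=np.array(s["eef_pos"])
    rv=Ro.from_matrix(R0.T@R).as_rotvec(degrees=True)
    print("shift",np.round(R0.T@(np.array(P)-p),1),"turn",np.round(rv,1),"mm",round(np.linalg.norm(P-p)),"deg",round(np.linalg.norm(rv),1))
C=np.array([440,331.5,55.]);H=33;f=np.array([np.cos(np.radians(H)),np.sin(np.radians(H)),0])
G=R45(H,1);Pg=C+(-46+24)*f+27*G[:,2]
E
python3 - <<'E'
from h import *
# check tumbler model in pictures
for L in(-46,49):
  for d in(0,): print(L,proj("scene",C+L*f),proj("top",C+L*f), proj("top",C+L*f+[0,0,30]))
print("Pg",Pg,"pre",Pg-100*G[:,2]); go(Pg-100*G[:,2]+[0,0,40],G)
print("edge",at("top",195,293,0,True))
E
```

```text
-46 [107. 173.] [217. 564.] [208. 564.]
49 [199.  72.] [133. 423.] [122. 419.]
Pg [437.56104794 329.91612601  35.90811691] pre [378.25808336 291.40433052 106.61879503]
shift [-210.1 -195.9   84.4] turn [-23.3 -40.9 -56.1] mm 299 deg 73.2
edge [269.1 275.8   0. ]
```

>>> {"name": "step_arm", "arguments": {"plan": [[[-210, -196, 84], [-23.3, -40.9, -56.1], 0], [[-210, -196, 84], [-23.3, -40.9, -56.1], 0], [[-210, -196, 84], [-23.3, -40.9, -56.1], 0], [[-210, -196, 84], [-23.3, -40.9, -56.1], 0], [[-210, -196, 84], [-23.3, -40.9, -56.1], 0], [[-210, -196, 84], [-23.3, -40.9, -56.1], 0], [[-210, -196, 84], [-23.3, -40.9, -56.1], 0], [[-210, -196, 84], [-23.3, -40.9, -56.1], 0], [[-210, -196, 84], [-23.3, -40.9, -56.1], 0], [[-210, -196, 84], [-23.3, -40.9, -56.1], 0], [[-210, -196, 84], [-23.3, -40.9, -56.1], 0], [[-210, -196, 84], [-23.3, -40.9, -56.1], 0]], "newtons": 40}}

```text
t: 1.2
eef_pos: [376.2, 312.1, 199.4]
orientation: [[-0.695, -0.471, 0.544], [-0.385, 0.882, 0.271], [-0.607, -0.021, -0.794]]
ft_force: [0.1, 0.4, 1.0]
finger_gap: 85.6
grip_force: 0.0
```

```bash
python3 - <<'E'
from h import *
s=robot.sense();print(np.round(s["joint_positions"],1),np.round(s["qd"],1)); go(Pg-100*G[:,2]+[0,0,40],G)
E
```

```text
[ 37.1  13.1 127.6 -70.    6.8 -13.7] [ 10.2 -17.3  -1.6  -1.5  -0.4 -42.9]
shift [ 38.6 -18.1  37.5] turn [-4.2 -7.6 -2.9] mm 57 deg 9.2
```

```bash
cat >> h.py <<'E'
import json
def rec():
    s=robot.sense();open("rec.jsonl","a").write(json.dumps([list(s["joint_positions"]),list(s["eef_pos"]),np.array(s["orientation"]).tolist()])+"\n");print(np.round(s["joint_positions"],1))
E
python3 - <<'E'
from h import *
rec();go(np.array([430,330,260.]),Rdown(123))
E
```

```text
[ 37.1  13.1 127.6 -70.    6.8 -13.7]
shift [-81.1 -10.8 -14. ] turn [-2.8 37.3 -4.3] mm 83 deg 37.7
```

>>> {"name": "step_arm", "arguments": {"plan": [[[-81, -11, -14], [-2.8, 37.3, -4.3], 0], [[-81, -11, -14], [-2.8, 37.3, -4.3], 0], [[-81, -11, -14], [-2.8, 37.3, -4.3], 0], [[-81, -11, -14], [-2.8, 37.3, -4.3], 0], [[-81, -11, -14], [-2.8, 37.3, -4.3], 0], [[-81, -11, -14], [-2.8, 37.3, -4.3], 0], [[-81, -11, -14], [-2.8, 37.3, -4.3], 0], [[-81, -11, -14], [-2.8, 37.3, -4.3], 0], [[-81, -11, -14], [-2.8, 37.3, -4.3], 0]]}}

```text
t: 1.95
eef_pos: [429.9, 331.4, 261.6]
orientation: [[-0.842, -0.538, 0.042], [-0.538, 0.843, 0.017], [-0.045, -0.008, -0.999]]
ft_force: [1.1, 0.1, -0.9]
finger_gap: 85.5
grip_force: 0.0
```

```bash
python3 - <<'E'
from h import *
rec();s=robot.sense();print(np.round(s["eef_pos"],1),np.round(s["orientation"],3).tolist(),s["t"],np.round(s["qd"],1))
go(s["eef_pos"]+np.array([130,-60,60]),Ro.from_rotvec([0.2,-.25,0.1]).as_matrix()@s["orientation"])
E
```

```text
[ 31.6  18.7  88.3  -0.4  70.4 -90.8]
[429.9 331.4 261.6] [[-0.842, -0.538, 0.042], [-0.538, 0.843, 0.017], [-0.045, -0.008, -0.999]] 1.95 [-16.7  35.4 -61.1  28.7 106.5 -44.9]
shift [ -79.8 -121.   -55.5] turn [ -2.2 -18.3  -5.5] mm 155 deg 19.2
```

>>> {"name": "step_arm", "arguments": {"plan": [[[-80, -120, -55], [-2, -18, -5.5], 0], [[-80, -120, -55], [-2, -18, -5.5], 0], [[-80, -120, -55], [-2, -18, -5.5], 0], [[-80, -120, -55], [-2, -18, -5.5], 0], [[-80, -120, -55], [-2, -18, -5.5], 0], [[-80, -120, -55], [-2, -18, -5.5], 0], [[-80, -120, -55], [-2, -18, -5.5], 0], [[-80, -120, -55], [-2, -18, -5.5], 0]]}}

```text
t: 2.62
eef_pos: [558.3, 271.7, 319.4]
orientation: [[-0.736, -0.618, 0.275], [-0.578, 0.786, 0.22], [-0.352, 0.003, -0.936]]
ft_force: [-0.4, -0.0, -0.8]
finger_gap: 85.4
grip_force: 0.0
```

```bash
cat > fk.py <<'E'
import numpy as np
from scipy.spatial.transform import Rotation as Ro
def fk(q,g):
    a1,d1,lat,L2,a3,L3,wx,T=g
    rz=lambda a:Ro.from_euler('z',a,degrees=True).as_matrix();ry=lambda a:Ro.from_euler('y',a,degrees=True).as_matrix()
    R=rz(q[0]);p=R@[a1,lat,d1]
    R=R@ry(q[1]);p=p+R@[0,0,L2]
    R=R@ry(q[2]);p=p+R@[a3,0,L3]
    R=R@rz(q[3])@ry(q[4]);p=p+R@[wx,0,T]
    R=R@rz(q[5])   # then fixed flange->tool yaw
    return p,R
E
python3 - <<'E'
from h import *;from fk import *
rec()
D=[json.loads(l) for l in open("rec.jsonl")]
D.append([[58.2410795,28.3096338,77.1241783,-.00152,74.6270385,-5.47363],[276.629,560.089,230.775],[[-.896603,.442834,-.000537],[.442834,.8966,-.000917],[.00007579,-.00106,-1]]])
g=[0,200,60,400,0,400,0,330]
for q,p,R in D: print(np.round(fk(q,g)[1].T@np.array(R),3).tolist())
from scipy.optimize import least_squares
def res(g): return np.r_[np.concatenate([fk(q,g)[0]-np.array(p) for q,p,R in D]),1e-3*(np.array(g)-[0,200,60,400,0,400,0,330])]
r=least_squares(res,g);print(np.round(r.x,1),np.round(r.fun[:12],1))
E
```

```text
[  16.2   14.9   87.8    9.1   58.4 -115.4]
[[-0.0, -1.0, -0.0], [1.0, -0.0, -0.0], [0.0, -0.0, 1.0]]
[[0.0, -1.0, -0.0], [1.0, 0.0, -0.0], [0.0, -0.0, 1.0]]
[[0.0, -1.0, -0.0], [1.0, 0.0, -0.0], [0.0, -0.0, 1.0]]
[[0.0, -1.0, 0.0], [1.0, -0.0, -0.0], [0.0, 0.0, 1.0]]
[  0.  256.6  59.6 596.8 117.9 384.4   0.  335.3] [-0.  0. -0.  0.  0.  0.  0. -0. -0. -0. -0.  0.]
```

The orientation model is exact and the link lengths fit with zero residual, so I can search the IK for the grasp and the placing.

```bash
cat >> fk.py <<'E'
GE=[0,256.6,59.6,596.8,117.9,384.4,0,335.3]
F=np.array([[0,-1,0],[1,0,0],[0,0,1.]])
lo=np.array([-166.48,-47.26,12.59,-70.14,6.76,-176.63]);hi=np.array([166.48,123.95,153.08,250.14,159.57,176.63])
from scipy.optimize import least_squares
def ik(P,R,seeds=40,rng=np.random.default_rng(0),q0=None):
    out=[]
    def res(q):
        p,r=fk(q,GE);return np.r_[(p-P)/10,Ro.from_matrix(R.T@(r@F)).as_rotvec()*20]
    S=[q0] if q0 is not None else [np.clip(np.r_[rng.uniform(0,60),rng.uniform(-20,80),rng.uniform(40,150),rng.choice([0,90,180]),rng.uniform(10,100),rng.uniform(-170,170)],lo+1,hi-1) for _ in range(seeds)]
    for s in S:
        r=least_squares(res,s,bounds=(lo,hi),max_nfev=60)
        if r.cost<1e-4 and not any(np.abs(r.x-o).max()<2 for o in out): out.append(r.x)
    return out
E
python3 - <<'E'
from h import *;from fk import *
seat=np.array([633.5,209,25.])
for a in (45,52,60):
    g=R45(H,1,a);P=C-22*f+27*g[:,2]
    for d in (0,100):
        for q in ik(P-d*g[:,2],g,24): print("grasp",a,d,np.round(q))
    for h in (-40,18,80):
        for side in(1,-1):
          r=R45(h,side,90-a)
          if side==1: continue
          for up in (0,75):
            for q in ik(seat+[0,0,95-24+up]+27*r[:,2],r,16): print("place",a,"h",h,up,np.round(q))
E
```

```text
grasp 45 0 [ 29.  49. 135. 176.  49.  90.]
grasp 45 100 [ 28.  39. 145. 175.  49.  90.]
place 45 h -40 0 [  31.   44.   95.  -67.   47. -148.]
place 45 h -40 75 [  31.   38.   93.  -60.   51. -158.]
place 45 h 18 0 [ 11.  40. 114. 165.  20. -81.]
place 45 h 18 75 [ 11.  31. 112. 147.   9. -62.]
place 45 h 80 0 [ -6.  45.  93.  58.  56. -36.]
place 45 h 80 75 [ -6.  38.  91.  54.  61. -28.]
grasp 52 0 [ 29.  43. 130. 176.  31.  91.]
grasp 52 100 [ 29.  29. 136. 173.  23.  93.]
place 52 h -40 75 [  33.   40.   95.  -70.   54. -148.]
place 52 h 18 0 [ 10.  44. 118. 169.  34. -86.]
place 52 h 18 75 [ 10.  34. 116. 164.  23. -80.]
place 52 h 80 0 [ -9.  48.  94.  65.  61. -44.]
place 52 h 80 75 [ -9.  41.  92.  61.  64. -36.]
grasp 60 0 [ 30.  38. 125. 173.  13.  94.]
place 60 h 18 0 [ 10.  49. 122. 171.  51. -88.]
place 60 h 18 75 [ 10.  38. 121. 169.  39. -85.]
place 60 h 80 0 [-11.  51.  94.  71.  66. -51.]
place 60 h 80 75 [-11.  44.  94.  68.  69. -43.]
```

```bash
cat >> fk.py <<'E'
def path(q1,q0=None,via=[],n=None,step=6.8):
    """joint-space path -> rows (shift,turn) from current pose, per 1/12 s"""
    from plant import robot
    s=robot.sense();q0=s["joint_positions"] if q0 is None else q0
    pts=[np.array(q0)]+[np.array(v,float) for v in via]+[np.array(q1,float)]
    dense=np.concatenate([np.linspace(a,b,200,endpoint=False) for a,b in zip(pts,pts[1:])]+[pts[-1][None]])
    X=[fk(q,GE) for q in dense];rows=[];last=0;lim=np.array([108,108,147,172,172,172])*.6/12
    for i in range(1,len(X)):
        def cost(i):
            return max(np.linalg.norm(X[i][0]-X[last][0])/38,np.degrees(Ro.from_matrix(X[last][1].T@X[i][1]).magnitude())/step,(np.abs(dense[i]-dense[last])/lim).max())
        if i==len(X)-1 or cost(i+1)>1: rows.append(i);last=i
    return dense,X,rows
def show(dense,X,rows,start=0,cnt=12):
    from plant import robot
    s=robot.sense();R0=np.array(s["orientation"]);p0=np.array(s["eef_pos"]);o=[]
    for i in rows[start:start+cnt]:
        p,R=X[i];R=R@F
        o.append([[int(v) for v in np.round(R0.T@(p-p0))],[float(v) for v in np.round(Ro.from_matrix(R0.T@R).as_rotvec(degrees=True),1)],"C"])
    print(len(rows),"rows");print(o)
E
python3 - <<'E'
from h import *;from fk import *
print("green",at("top",460,480,30),"faucet tip",at("top",60,185,200,True),at("scene",168,105,150,True))
g=R45(H,-1);P=C-22*f+27*g[:,2]
for d in(0,100):
    for q in ik(P-d*g[:,2],g,30): print(d,np.round(q,1))
q=ik(P-100*g[:,2],g,30)[0]
d,X,r=path(q)
for i in r[::3]: print(np.round(d[i]),np.round(X[i][0]),np.round(X[i][1][:,2],2))
show(d,X,r)
E
```

```text
green [452.6 171.   30. ] faucet tip [555.2 603.2 200. ] [508.9 497.6 150. ]
0 [ 29.1  49.  135.  176.3  48.9 -90.4]
100 [ 27.9  39.1 144.5 175.2  48.6 -90.4]
[  17.   16.   90.   14.   58. -115.] [538. 295. 304.] [ 0.22  0.28 -0.93]
[  18.   18.   95.   32.   57. -112.] [472. 369. 268.] [ 0.07  0.48 -0.87]
[  19.   20.  101.   46.   56. -110.] [425. 421. 257.] [-0.02  0.63 -0.78]
[  20.   23.  106.   61.   55. -108.] [392. 463. 256.] [-0.05  0.75 -0.66]
[  21.   25.  111.   76.   54. -105.] [375. 491. 258.] [-0.03  0.83 -0.55]
[  22.   27.  116.   91.   54. -103.] [372. 505. 256.] [ 0.05  0.89 -0.46]
[  23.   29.  121.  106.   53. -101.] [379. 504. 247.] [ 0.16  0.9  -0.41]
[ 24.  31. 126. 121.  52. -99.] [390. 486. 228.] [ 0.29  0.86 -0.41]
[ 25.  33. 131. 136.  51. -96.] [400. 452. 199.] [ 0.41  0.79 -0.46]
[ 26.  36. 136. 151.  50. -94.] [402. 402. 163.] [ 0.51  0.67 -0.54]
[ 27.  38. 141. 166.  49. -92.] [392. 337. 127.] [ 0.58  0.5  -0.64]
33 rows
[[[7, 30, 14], [-4.6, 0.2, 3.5], 'C'], [[14, 65, 28], [-9.8, 0.6, 7.7], 'C'], [[21, 98, 38], [-14.8, 1.1, 12.3], 'C'], [[26, 129, 45], [-19.6, 1.8, 17.0], 'C'], [[29, 155, 50], [-23.5, 2.4, 21.3], 'C'], [[32, 178, 53], [-27.2, 3.1, 25.8], 'C'], [[34, 200, 55], [-30.8, 3.9, 30.4], 'C'], [[35, 220, 56], [-34.2, 4.7, 35.1], 'C'], [[35, 237, 56], [-37.3, 5.6, 40.0], 'C'], [[35, 253, 56], [-40.3, 6.4, 45.1], 'C'], [[33, 266, 56], [-43.1, 7.3, 50.3], 'C'], [[32, 277, 56], [-45.6, 8.2, 55.6], 'C']]
```

>>> {"name": "step_arm", "arguments": {"plan": [[[7, 30, 14], [-4.6, 0.2, 3.5], 0], [[14, 65, 28], [-9.8, 0.6, 7.7], 0], [[21, 98, 38], [-14.8, 1.1, 12.3], 0], [[26, 129, 45], [-19.6, 1.8, 17.0], 0], [[29, 155, 50], [-23.5, 2.4, 21.3], 0], [[32, 178, 53], [-27.2, 3.1, 25.8], 0], [[34, 200, 55], [-30.8, 3.9, 30.4], 0], [[35, 220, 56], [-34.2, 4.7, 35.1], 0], [[35, 237, 56], [-37.3, 5.6, 40.0], 0], [[35, 253, 56], [-40.3, 6.4, 45.1], 0], [[33, 266, 56], [-43.1, 7.3, 50.3], 0], [[32, 277, 56], [-45.6, 8.2, 55.6], 0]]}}

```text
t: 3.62
eef_pos: [378.7, 484.0, 256.9]
orientation: [[-0.97, 0.238, -0.043], [0.105, 0.576, 0.811], [0.218, 0.782, -0.584]]
ft_force: [0.2, 0.8, 0.1]
finger_gap: 85.3
grip_force: 0.0
```

```bash
python3 - <<'E'
from h import *;from fk import *
rec()
g=R45(H,-1);P=C-22*f+27*g[:,2]-95*g[:,2]+[0,0,45]
q=[q for q in ik(P,g,30)];print(np.round(q,1));q=q[0]
d,X,r=path(q)
for i in r[::4]: print(np.round(d[i]),np.round(X[i][0]),np.round(X[i][1][:,2],2))
show(d,X,r)
E
```

```text
[  20.7   24.   109.1   71.6   54.6 -106. ]
[[ 27.9  27.6 140.8 173.5  33.5 -88.2]]
[  21.   24.  111.   77.   53. -105.] [380. 492. 262.] [-0.01  0.84 -0.55]
[  23.   25.  118.  100.   49. -101.] [395. 499. 269.] [ 0.17  0.88 -0.45]
[ 24.  26. 125. 122.  44. -97.] [415. 470. 252.] [ 0.37  0.82 -0.44]
[ 26.  27. 132. 144.  40. -93.] [420. 409. 214.] [ 0.52  0.67 -0.52]
[ 27.  27. 138. 164.  35. -90.] [400. 332. 168.] [ 0.59  0.48 -0.65]
19 rows
[[[1, 9, 4], [-3.0, -1.2, 5.6], 'C'], [[0, 15, 6], [-5.9, -2.5, 11.2], 'C'], [[-3, 20, 6], [-8.6, -3.9, 17.0], 'C'], [[-7, 22, 6], [-11.2, -5.4, 22.9], 'C'], [[-12, 22, 5], [-13.6, -7.0, 28.8], 'C'], [[-18, 20, 2], [-15.9, -8.7, 34.9], 'C'], [[-24, 15, -1], [-18.0, -10.5, 40.9], 'C'], [[-31, 7, -5], [-20.0, -12.4, 47.0], 'C'], [[-38, -3, -10], [-21.9, -14.4, 53.2], 'C'], [[-44, -16, -16], [-23.7, -16.6, 59.3], 'C'], [[-50, -31, -23], [-25.4, -18.9, 65.5], 'C'], [[-54, -49, -30], [-27.0, -21.3, 71.6], 'C']]
```

>>> {"name": "step_arm", "arguments": {"plan": [[[1, 9, 4], [-3.0, -1.2, 5.6], 0], [[0, 15, 6], [-5.9, -2.5, 11.2], 0], [[-3, 20, 6], [-8.6, -3.9, 17.0], 0], [[-7, 22, 6], [-11.2, -5.4, 22.9], 0], [[-12, 22, 5], [-13.6, -7.0, 28.8], 0], [[-18, 20, 2], [-15.9, -8.7, 34.9], 0], [[-24, 15, -1], [-18.0, -10.5, 40.9], 0], [[-31, 7, -5], [-20.0, -12.4, 47.0], 0], [[-38, -3, -10], [-21.9, -14.4, 53.2], 0], [[-44, -16, -16], [-23.7, -16.6, 59.3], 0], [[-50, -31, -23], [-25.4, -18.9, 65.5], 0], [[-54, -49, -30], [-27.0, -21.3, 71.6], 0]]}}

```text
t: 4.62
eef_pos: [421.4, 424.6, 224.3]
orientation: [[-0.041, 0.867, 0.496], [0.594, -0.378, 0.71], [0.803, 0.324, -0.5]]
ft_force: [-0.1, 0.0, 1.1]
finger_gap: 85.3
grip_force: 0.0
```

```bash
python3 - <<'E'
from h import *;from fk import *
rec()
g=R45(H,-1);P=C-22*f+27*g[:,2]-95*g[:,2]+[0,0,45]
go(P,g)
E
```

```text
[ 25.3  26.3 130.1 138.7  40.7 -94.2]
shift [-137.6   -9.9  -75.1] turn [-14.6 -18.1  35.1] mm 157 deg 42.1
```

>>> {"name": "step_arm", "arguments": {"plan": [[[-20, -3, -10], [-2, -2.6, 5], 0], [[-40, -5, -20], [-4.2, -5.2, 10], 0], [[-60, -6, -32], [-6.3, -7.8, 15], 0], [[-80, -7, -44], [-8.4, -10.3, 20], 0], [[-100, -8, -55], [-10.5, -13, 25], 0], [[-120, -9, -66], [-12.5, -15.5, 30], 0], [[-138, -10, -75], [-14.6, -18.1, 35.1], 0], [[-138, -10, -75], [-14.6, -18.1, 35.1], 0], [[-138, -10, -75], [-14.6, -18.1, 35.1], 0]]}}

```text
t: 5.37
eef_pos: [382.4, 294.1, 148.4]
orientation: [[0.586, 0.551, 0.594], [0.39, -0.835, 0.389], [0.71, 0.003, -0.704]]
ft_force: [-0.1, -0.4, 0.2]
finger_gap: 85.4
grip_force: 0.0
```

```bash
python3 - <<'E'
from h import *;from fk import *
import cv2
rec()
g=R45(H,-1);P=C-22*f+27*g[:,2]
go(P-95*g[:,2]+[0,0,45],g);go(P,g);print(robot.sense()["orientation"].round(3).tolist())
a=robot.camera("top")[190:270,120:220,::-1];b=robot.camera("scene")[130:210,130:230,::-1]
cv2.imwrite("pics/p1.png",cv2.resize(np.hstack([a,b]),None,fx=4,fy=4,interpolation=cv2.INTER_CUBIC))
E
```

```text
[ 27.7  27.8 140.9 173.   34.  -88.3]
shift [-1.2  0.  -0.7] turn [-0.2 -0.3  0.4] mm 1 deg 0.5
shift [-33.6   0.2 125.9] turn [-0.2 -0.3  0.4] mm 130 deg 0.5
[[0.586, 0.551, 0.594], [0.39, -0.835, 0.389], [0.71, 0.003, -0.704]]
```

View pics/p1.png

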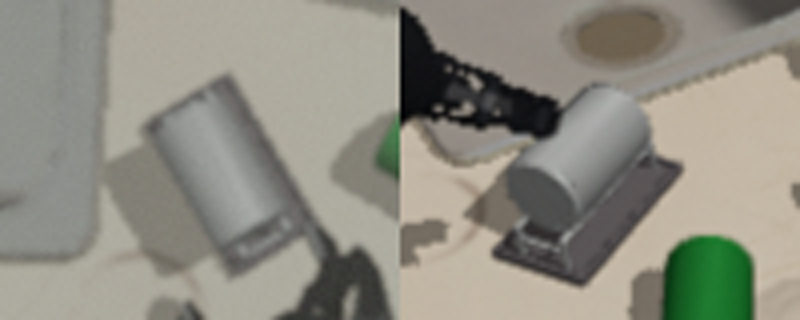

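The picture shows the fingers straddling the line of the tumbler. The tumbler's bottom edge is at about (252,228) and its mouth edge at about (190,105) in the left panel. I'll check where it sits along the cradle.

```bash
python3 - <<'E'
from h import *
l=np.array([-f[1],f[0],0])
R=lambda u,v:((u+.5)/4-.5+120,(v+.5)/4-.5+190)
S=lambda u,v:((u-400+.5)/4-.5+130,(v+.5)/4-.5+130)
for n,k,z,t in[("top",R(252,228),75,"bottom"),("top",R(190,105),75,"mouth"),("top",R(150,130),55,"mouthL"),("top",R(230,78),55,"mouthR"),("top",R(222,245),50,"botL"),("top",R(290,208),50,"botR"),("scene",S(543,193),55,"bottom s"),("top",R(310,235),150,"tipR"),("top",R(190,312),150,"tipL")]:
    w=at(n,*k,z,True);print(t,w,"along",round((w-C)@f),"left",round((w-C)@l))
E
```

```text
bottom [403.7 304.3  75. ] along -45 left -3
mouth [489.2 351.8  75. ] along 52 left -10
mouthL [472.1 384.1  55. ] along 56 left 27
mouthR [510.6 328.2  55. ] along 57 left -41
botL [391.2 329.7  50. ] along -42 left 25
botR [418.3 282.1  50. ] along -45 left -30
bottom s [402.3 311.9  55. ] along -42 left 4
tipR [400.1 252.5 150. ] along -76 left -45
tipL [348.8 329.1 150. ] along -78 left 48
```

>>> {"name": "step_arm", "arguments": {"plan": [[[-11, 0, 11], [0, 0, 0.3], 0], [[-22, 0, 20], [0, -0.3, 0.3], 0], [[-34, 0, 34], [0, -0.3, 0.3], 0], [[-34, 0, 55], [0, -0.3, 0.3], 0], [[-34, 0, 75], [0, -0.3, 0.3], 0], [[-34, 0, 95], [0, -0.3, 0.3], 0], [[-34, 0, 112], [0, -0.3, 0.3], 0], [[-33, 0, 127], [0, -0.3, 0.3], 0], [[-33, 0, 127], [0, -0.3, 0.3], 0], [[-33, 0, 127], [0, -0.3, 0.3], 0]]}}

```text
t: 6.3
eef_pos: [439.0, 330.1, 35.3]
orientation: [[0.593, 0.546, 0.592], [0.386, -0.838, 0.386], [0.707, -0.001, -0.708]]
ft_force: [-0.7, -0.6, 0.5]
finger_gap: 85.2
grip_force: 0.0
```

>>> {"name": "step_arm", "arguments": {"plan": [[[0, 0, 0], [0, 0, 0], 255], [[0, 0, 0], [0, 0, 0], 255], [[0, 0, 0], [0, 0, 0], 255], [[0, 0, 0], [0, 0, 0], 255], [[0, 0, 0], [0, 0, 0], 255], [[0, 0, 0], [0, 0, 0], 255]], "newtons": 50}}

```text
t: 6.8
eef_pos: [436.7, 330.8, 36.5]
orientation: [[0.592, 0.55, 0.589], [0.388, -0.835, 0.389], [0.706, -0.002, -0.708]]
ft_force: [-20.5, 17.2, 15.0]
finger_gap: 60.1
grip_force: 52.2
```

>>> {"name": "step_arm", "arguments": {"plan": [[[5, 0, -5], [0, 0, 0], 255], [[12, 0, -12], [0, 0, 0], 255], [[22, 0, -22], [0, 0, 0], 255], [[36, 0, -36], [0, 0, 0], 255], [[50, 0, -50], [0, 0, 0], 255], [[64, 0, -64], [0, 0, 0], 255], [[78, 0, -78], [0, 0, 0], 255], [[92, 0, -92], [0, 0, 0], 255], [[106, 0, -106], [0, 0, 0], 255], [[106, 0, -106], [0, 0, 0], 255], [[106, 0, -106], [0, 0, 0], 255]]}}

```text
t: 7.72
eef_pos: [439.1, 329.4, 186.6]
orientation: [[0.593, 0.545, 0.593], [0.384, -0.839, 0.386], [0.708, -0.001, -0.706]]
ft_force: [-0.2, -0.8, -1.4]
finger_gap: 59.9
grip_force: 54.0
```

```bash
python3 - <<'E'
from h import *;from fk import *
rec();import cv2
a=robot.camera("top")[150:270,110:230,::-1];b=robot.camera("scene")[70:190,130:250,::-1]
cv2.imwrite("pics/p2.png",cv2.resize(np.hstack([a,b]),None,fx=3.3,fy=3.3,interpolation=cv2.INTER_CUBIC))
seat=np.array([633.5,209,25.])
q0=robot.sense()["joint_positions"]
for h in (30,50,65,80):
    r=R45(h,1)
    for q in ik(seat+[0,0,95-24+90]+27*r[:,2],r,24): print(h,np.round(q,1))
E
```

```text
[ 28.8  20.9 128.5 168.   14.7 -81.3]
30 [  5.2  29.8 110.4  97.6  17.4 153.9]
50 [ -2.   31.7 105.   73.1  35.6 158.3]
65 [ -5.1  34.1  98.4  61.7  49.1 156.5]
80 [ -6.3  37.2  90.5  53.   62.1 153.4]
```

View pics/p2.png

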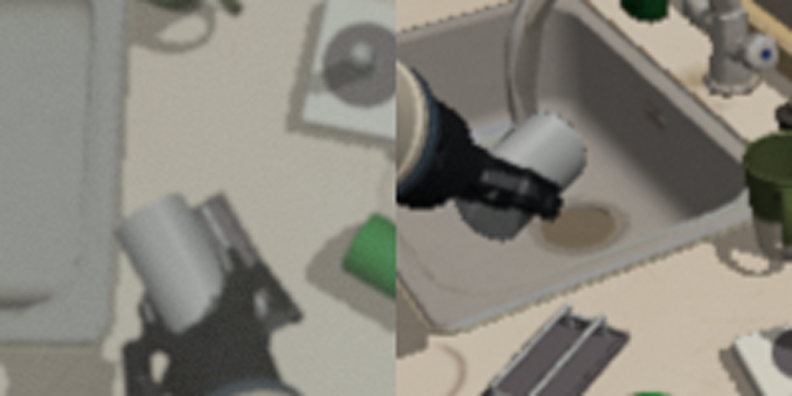

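The tumbler is in the gripper, level, and the cradle is empty. Next is the path to the pose above the peg.

```bash
cat >> fk.py <<'E'
seat=np.array([633.5,209,25.])
def ends(p,R):
    ax=(R[:,0]+R[:,2])/2**.5;c=p-27*R[:,2];return c-24*ax,c+71*ax
def carry(h=50,up=95,start=0,via=[]):
    from h import R45
    r=R45(h,1);q=[q for q in ik(seat+[0,0,71+up]+27*r[:,2],r,30) if q[5]>0][0]
    d,X,R=path(q,via=via,step=7)
    for i in R[::4]:
        b,m=ends(X[i][0],X[i][1]@F);print(np.round(d[i]),"tcp",np.round(X[i][0]),"b",np.round(b),"m",np.round(m))
    show(d,X,R)
E
python3 - <<'E'
from fk import *
carry()
E
```

```text
[ 28.  21. 128. 165.  15. -73.] tcp [451. 331. 188.] b [414. 309. 207.] m [497. 355. 208.]
[ 23.  23. 124. 151.  18. -39.] tcp [498. 336. 202.] b [458. 319. 220.] m [550. 341. 220.]
[ 19.  24. 121. 138.  21.  -6.] tcp [539. 336. 212.] b [498. 323. 232.] m [592. 325. 221.]
[ 15.  26. 118. 124.  24.  28.] tcp [573. 330. 217.] b [533. 320. 241.] m [622. 307. 210.]
[ 10.  27. 114. 111.  27.  62.] tcp [600. 317. 215.] b [565. 307. 245.] m [641. 289. 190.]
[  6.  28. 111.  98.  30.  96.] tcp [621. 295. 206.] b [593. 284. 242.] m [647. 267. 166.]
[  2.  30. 108.  84.  33. 129.] tcp [637. 262. 190.] b [616. 250. 231.] m [643. 240. 140.]
[ -2.  31. 105.  72.  36. 159.] tcp [646. 224. 172.] b [634. 209. 215.] m [634. 209. 120.]
29 rows
[[[11, 5, 5], [0.2, 1.0, 5.9], 'C'], [[22, 11, 11], [0.6, 2.0, 11.8], 'C'], [[32, 16, 16], [1.2, 2.9, 17.7], 'C'], [[41, 21, 21], [1.8, 3.6, 23.6], 'C'], [[51, 27, 25], [2.6, 4.3, 29.4], 'C'], [[59, 32, 30], [3.4, 4.8, 35.3], 'C'], [[67, 38, 34], [4.4, 5.1, 41.1], 'C'], [[75, 43, 38], [5.3, 5.3, 46.9], 'C'], [[82, 49, 42], [6.3, 5.3, 52.8], 'C'], [[88, 54, 46], [7.4, 5.2, 58.6], 'C'], [[94, 60, 50], [8.4, 4.9, 64.3], 'C'], [[99, 66, 53], [9.4, 4.4, 70.1], 'C']]
```

>>> {"name": "step_arm", "arguments": {"plan": [[[11, 5, 5], [0.2, 1.0, 5.9], 255], [[22, 11, 11], [0.6, 2.0, 11.8], 255], [[32, 16, 16], [1.2, 2.9, 17.7], 255], [[41, 21, 21], [1.8, 3.6, 23.6], 255], [[51, 27, 25], [2.6, 4.3, 29.4], 255], [[59, 32, 30], [3.4, 4.8, 35.3], 255], [[67, 38, 34], [4.4, 5.1, 41.1], 255], [[75, 43, 38], [5.3, 5.3, 46.9], 255], [[82, 49, 42], [6.3, 5.3, 52.8], 255], [[88, 54, 46], [7.4, 5.2, 58.6], 255], [[94, 60, 50], [8.4, 4.9, 64.3], 255], [[99, 66, 53], [9.4, 4.4, 70.1], 255]]}}

```text
t: 8.82
eef_pos: [565.1, 332.7, 215.4]
orientation: [[0.731, -0.28, 0.622], [-0.649, -0.567, 0.507], [0.211, -0.774, -0.596]]
ft_force: [0.5, 0.2, -1.7]
finger_gap: 59.7
grip_force: 54.1
```

```bash
python3 - <<'E'
from fk import *
carry()
E
```

```text
[ 15.  26. 118. 124.  24.  29.] tcp [573. 331. 216.] b [534. 320. 240.] m [623. 307. 209.]
[ 10.  27. 114. 111.  27.  62.] tcp [600. 317. 214.] b [565. 307. 244.] m [640. 289. 189.]
[  6.  29. 111.  98.  30.  95.] tcp [621. 295. 206.] b [592. 284. 241.] m [647. 267. 165.]
[  2.  30. 108.  84.  33. 129.] tcp [636. 263. 190.] b [616. 251. 231.] m [643. 240. 141.]
[ -2.  31. 105.  72.  36. 159.] tcp [646. 224. 172.] b [634. 209. 215.] m [634. 209. 120.]
17 rows
[[[7, -1, 3], [0.3, -0.5, 5.8], 'C'], [[14, -2, 7], [0.5, -1.0, 11.6], 'C'], [[21, -2, 9], [0.6, -1.6, 17.4], 'C'], [[28, -1, 12], [0.4, -2.2, 23.2], 'C'], [[35, 0, 15], [0.2, -2.8, 29.0], 'C'], [[42, 2, 17], [-0.3, -3.4, 34.8], 'C'], [[49, 5, 19], [-0.8, -3.9, 40.7], 'C'], [[56, 9, 20], [-1.6, -4.4, 46.5], 'C'], [[63, 13, 22], [-2.5, -4.7, 52.4], 'C'], [[70, 18, 23], [-3.5, -5.0, 58.3], 'C'], [[77, 24, 23], [-4.7, -5.0, 64.1], 'C'], [[85, 31, 24], [-6.0, -5.0, 70.0], 'C']]
```

>>> {"name": "step_arm", "arguments": {"plan": [[[7, -1, 3], [0.3, -0.5, 5.8], 255], [[14, -2, 7], [0.5, -1.0, 11.6], 255], [[21, -2, 9], [0.6, -1.6, 17.4], 255], [[28, -1, 12], [0.4, -2.2, 23.2], 255], [[35, 0, 15], [0.2, -2.8, 29.0], 255], [[42, 2, 17], [-0.3, -3.4, 34.8], 255], [[49, 5, 19], [-0.8, -3.9, 40.7], 255], [[56, 9, 20], [-1.6, -4.4, 46.5], 255], [[63, 13, 22], [-2.5, -4.7, 52.4], 255], [[70, 18, 23], [-3.5, -5.0, 58.3], 255], [[77, 24, 23], [-4.7, -5.0, 64.1], 255], [[85, 31, 24], [-6.0, -5.0, 70.0], 255]]}}

```text
t: 9.82
eef_pos: [632.9, 272.2, 195.3]
orientation: [[-0.009, -0.856, 0.516], [-0.749, 0.348, 0.564], [-0.663, -0.382, -0.644]]
ft_force: [-0.2, 0.8, -1.8]
finger_gap: 59.6
grip_force: 54.1
```

```bash
python3 - <<'E'
from h import *;from fk import *
r=R45(50,1);rec();go(seat+[0,0,71+95]+27*r[:,2],r)
E
```

```text
[  2.9  29.5 108.5  87.2  32.5 120.9]
shift [ 51.8 -19.   -5.7] turn [-3.1  4.3 28.2] mm 55 deg 28.7
```

>>> {"name": "step_arm", "arguments": {"plan": [[[10, -4, -1], [-0.6, 0.8, 5.6], 255], [[20, -8, -2], [-1.2, 1.7, 11.2], 255], [[31, -11, -3], [-1.8, 2.5, 16.9], 255], [[41, -15, -4], [-2.4, 3.4, 22.5], 255], [[52, -19, -6], [-3.1, 4.3, 28.2], 255], [[52, -19, -6], [-3.1, 4.3, 28.2], 255], [[52, -19, -6], [-3.1, 4.3, 28.2], 255], [[52, -19, -6], [-3.1, 4.3, 28.2], 255]]}}

```text
t: 10.48
eef_pos: [646.2, 223.7, 173.5]
orientation: [[-0.447, -0.769, 0.457], [-0.547, 0.639, 0.541], [-0.708, -0.008, -0.706]]
ft_force: [-0.1, 0.5, -0.8]
finger_gap: 59.9
grip_force: 54.1
```

```bash
python3 - <<'E'
from h import *;from fk import *
import cv2
r=R45(50,1);rec();go(seat+[0,0,71+95]+27*r[:,2],r)
a=robot.camera("top")[125:225,190:290,::-1];b=robot.camera("scene")[90:190,200:300,::-1]
cv2.imwrite("pics/p3.png",cv2.resize(np.hstack([a,b]),None,fx=4,fy=4,interpolation=cv2.INTER_CUBIC))
s=robot.sense();e=ends(s["eef_pos"],s["orientation"]);print(np.round(e,1))
for n,o in(("top",(190,125)),("scene",(200,90))):
    for P in(e[0],e[1],seat):
        q=(proj(n,P)+.5)/5-.5+O[n];print(n,np.round((q-o+.5)*4-.5+[400*(n=="scene"),0]))
E
```

```text
[ -2.   31.  104.7  72.2  35.8 159. ]
shift [1.4 0.3 0.8] turn [-0.1  0.1  0.5] mm 2 deg 0.5
[[633.8 209.4 217.1]
 [634.5 209.  122.1]]
top [ 96. 126.]
top [111. 154.]
top [124. 181.]
scene [634. 113.]
scene [635. 236.]
scene [634. 347.]
```

View pics/p3.png

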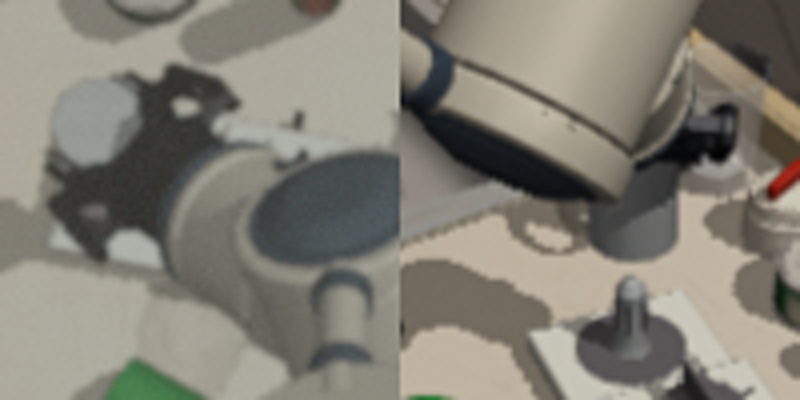

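The tumbler hangs mouth down above the peg. Its mouth centre is at about (634,231) in the scene panel, and the peg below it is at about (632,285), so they line up within a few mm. I'll lower it in steps.

>>> {"name": "step_arm", "arguments": {"plan": [[[7, 1, 6], [0, 0, 0.4], 255], [[14, 2, 13], [0, 0, 0.4], 255], [[22, 2, 20], [0, 0, 0.4], 255], [[30, 2, 28], [0, 0, 0.4], 255], [[38, 2, 36], [0, 0, 0.4], 255], [[46, 2, 44], [0, 0, 0.4], 255], [[53, 2, 51], [0, 0, 0.4], 255], [[58, 2, 56], [0, 0, 0.4], 255], [[63, 2, 61], [0, 0, 0.4], 255], [[63, 2, 61], [0, 0, 0.4], 255]]}}

```text
t: 11.42
eef_pos: [644.4, 223.6, 85.5]
orientation: [[-0.453, -0.765, 0.457], [-0.542, 0.643, 0.541], [-0.708, -0.002, -0.706]]
ft_force: [-0.0, 0.6, -1.5]
finger_gap: 59.9
grip_force: 54.1
```

>>> {"name": "step_arm", "arguments": {"plan": [[[1.4, 0, 1.4], [0, 0, 0], 255], [[2.8, 0, 2.8], [0, 0, 0], 255], [[4.2, 0, 4.2], [0, 0, 0], 255], [[4.2, 0, 4.2], [0, 0, 0], 255], [[4.2, 0, 4.2], [0, 0, 0], 255]]}}

```text
t: 11.83
eef_pos: [645.3, 223.1, 81.1]
orientation: [[-0.453, -0.765, 0.458], [-0.541, 0.644, 0.541], [-0.709, -0.003, -0.705]]
ft_force: [-0.1, -0.3, -0.6]
finger_gap: 59.9
grip_force: 54.1
```

>>> {"name": "step_arm", "arguments": {"plan": [[[1, 0, 1], [0, 0, 0], 255], [[2, 0, 2], [0, 0, 0], 255], [[3, 0, 3], [0, 0, 0], 255], [[3, 0, 3], [0, 0, 0], 255], [[3, 0, 3], [0, 0, 0], 255]]}}

```text
t: 12.25
eef_pos: [645.4, 223.1, 76.7]
orientation: [[-0.453, -0.765, 0.458], [-0.541, 0.645, 0.541], [-0.709, -0.003, -0.705]]
ft_force: [-0.8, -0.3, 0.2]
finger_gap: 59.8
grip_force: 54.1
```

>>> {"name": "step_arm", "arguments": {"plan": [[[0.7, 0, 0.7], [0, 0, 0], 255], [[1.4, 0, 1.4], [0, 0, 0], 255], [[1.4, 0, 1.4], [0, 0, 0], 255], [[1.4, 0, 1.4], [0, 0, 0], 255]]}}

```text
t: 12.58
eef_pos: [645.7, 223.5, 76.6]
orientation: [[-0.451, -0.765, 0.46], [-0.539, 0.644, 0.542], [-0.711, -0.003, -0.703]]
ft_force: [-9.8, -6.2, 27.2]
finger_gap: 60.1
grip_force: 55.8
```

Contact came at the height I expected. I'll relieve the push and open.

>>> {"name": "step_arm", "arguments": {"plan": [[[-0.7, 0, -0.7], [0, 0, 0], 255], [[-1.2, 0, -1.2], [0, 0, 0], 255], [[-1.2, 0, -1.2], [0, 0, 0], 255], [[-1.2, 0, -1.2], [0, 0, 0], 0], [[-1.2, 0, -1.2], [0, 0, 0], 0], [[-1.2, 0, -1.2], [0, 0, 0], 0], [[-1.2, 0, -1.2], [0, 0, 0], 0], [[-1.2, 0, -1.2], [0, 0, 0], 0], [[-1.2, 0, -1.2], [0, 0, 0], 0], [[-1.2, 0, -1.2], [0, 0, 0], 0], [[-1.2, 0, -1.2], [0, 0, 0], 0], [[-1.2, 0, -1.2], [0, 0, 0], 0]]}}

```text
t: 13.58
eef_pos: [645.3, 223.1, 76.4]
orientation: [[-0.453, -0.765, 0.458], [-0.541, 0.645, 0.541], [-0.709, -0.003, -0.706]]
ft_force: [0.1, -0.3, -0.3]
finger_gap: 85.8
grip_force: 0.0
```

```bash
python3 - <<'E'
from h import *;from fk import *
rec();hd=-11.3
r=Rdown(hd);dial=np.array([610,91.2,0])
for q in ik(dial+[0,0,150.],r,24): print(np.round(q,1))
print(robot.sense()["eef_pos"])
E
```

```text
[ -2.1  41.5 107.9  91.8  33.9 135.7]
[ 3.  32.5 83.6 -0.  63.9 14.3]
[645.31106713 223.08770344  76.37074992]
```

>>> {"name": "step_arm", "arguments": {"plan": [[[0, 0, -8], [0, 0, 0], 0], [[0, 0, -20], [0, 0, 0], 0], [[0, 0, -35], [0, 0, 0], 0], [[0, 0, -52], [0, 0, 0], 0], [[0, 0, -70], [0, 0, 0], 0], [[0, 0, -90], [0, 0, 0], 0], [[0, 0, -110], [0, 0, 0], 0], [[0, 0, -125], [0, 0, 0], 0], [[0, 0, -125], [0, 0, 0], 0], [[0, 0, -125], [0, 0, 0], 0]]}}

```text
t: 14.42
eef_pos: [588.1, 154.8, 165.5]
orientation: [[-0.453, -0.764, 0.46], [-0.54, 0.646, 0.54], [-0.709, -0.004, -0.705]]
ft_force: [-0.5, 0.4, 0.2]
finger_gap: 85.4
grip_force: 0.0
```

```bash
python3 - <<'E'
from h import *;from fk import *
rec();r=Rdown(-11.3);dial=np.array([610,91.2,0])
q=[q for q in ik(dial+[0,0,160.],r,24) if abs(q[3])<20][0]
d,X,R=path(q,step=7)
for i in R[::4]: print(np.round(d[i]),np.round(X[i][0]),np.round(X[i][1][:,2],2))
show(d,X,R)
import cv2
cv2.imwrite("pics/p4.png",cv2.resize(robot.camera("scene")[60:210,180:330,::-1],None,fx=4,fy=4,interpolation=cv2.INTER_CUBIC))
E
```

```text
[-11.3  29.  113.4  75.8  39.7 146.1]
[-11.  29. 112.  74.  40. 142.] [588. 160. 165.] [ 0.44  0.55 -0.71]
[ -9.  29. 109.  64.  44. 126.] [584. 177. 163.] [ 0.36  0.57 -0.74]
[ -7.  30. 105.  55.  47. 111.] [579. 186. 159.] [ 0.27  0.57 -0.78]
[ -6.  30. 102.  46.  50.  95.] [575. 187. 153.] [ 0.19  0.53 -0.82]
[-4. 30. 98. 37. 53. 79.] [572. 181. 147.] [ 0.12  0.47 -0.87]
[-2. 31. 94. 28. 56. 63.] [574. 167. 143.] [ 0.06  0.39 -0.92]
[-1. 31. 91. 19. 59. 47.] [580. 147. 143.] [ 0.02  0.28 -0.96]
[ 1. 31. 87.  9. 62. 29.] [593. 118. 149.] [-0.    0.13 -0.99]
[ 3. 32. 83. -0. 65. 14.] [610.  91. 160.] [-0. -0. -1.]
33 rows
[[[-3, 4, 3], [-1.2, 0.4, -6.5], 'C'], [[-5, 7, 5], [-2.5, 0.7, -13.0], 'C'], [[-6, 11, 8], [-3.8, 0.9, -19.5], 'C'], [[-8, 14, 10], [-5.1, 1.2, -26.0], 'C'], [[-9, 17, 12], [-6.5, 1.4, -32.4], 'C'], [[-9, 20, 14], [-7.8, 1.5, -38.8], 'C'], [[-9, 23, 15], [-9.2, 1.6, -45.2], 'C'], [[-9, 25, 17], [-10.7, 1.7, -51.6], 'C'], [[-8, 27, 18], [-12.2, 1.7, -57.9], 'C'], [[-7, 29, 19], [-13.7, 1.7, -64.2], 'C'], [[-6, 30, 19], [-15.3, 1.6, -70.5], 'C'], [[-4, 31, 20], [-16.9, 1.5, -76.7], 'C']]
```

View pics/p4.png

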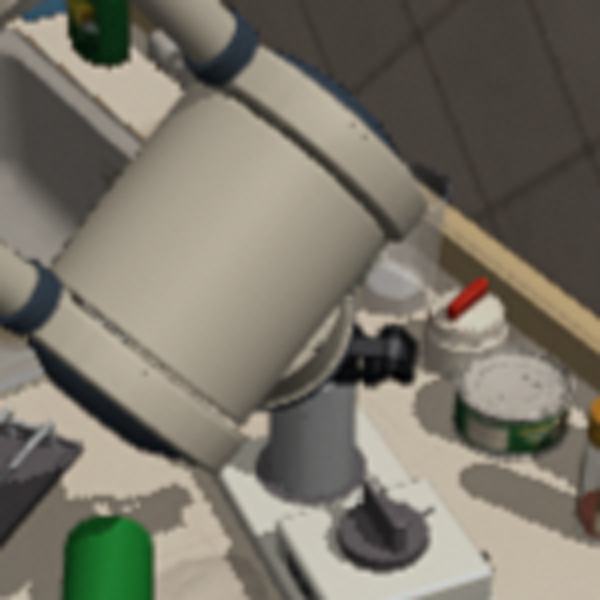

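The tumbler stands straight on the seat, rim at about (310,470), and the dial is clear at about (385,530). The direct swing would pass close to the tumbler, so I'll rise first.

```bash
python3 - <<'E'
from h import *;from fk import *
s=robot.sense();r=Rdown(-11.3);dial=np.array([610,91.2,0])
P1=s["eef_pos"]+np.array([0,-30,90])
q1=ik(P1,np.array(s["orientation"]),q0=s["joint_positions"])[0]
q=[q for q in ik(dial+[0,0,190.],r,24) if abs(q[3])<20][0]
d,X,R=path(q,via=[q1],step=7)
for i in R[::4]: print(np.round(d[i]),np.round(X[i][0]),np.round(X[i][1][:,2],2))
show(d,X,R)
E
```

```text
[-13.  25. 111.  70.  43. 153.] [592. 146. 202.] [ 0.46  0.55 -0.7 ]
[-14.  21. 105.  54.  50. 151.] [585. 135. 246.] [ 0.4   0.54 -0.74]
[-11.  22. 102.  47.  52. 133.] [582. 143. 234.] [ 0.31  0.53 -0.79]
[ -9.  23.  99.  40.  55. 115.] [579. 145. 221.] [ 0.24  0.49 -0.84]
[-7. 24. 96. 33. 57. 97.] [577. 143. 210.] [ 0.17  0.44 -0.88]
[-5. 25. 93. 26. 60. 79.] [579. 137. 200.] [ 0.11  0.37 -0.92]
[-3. 27. 89. 18. 62. 61.] [583. 127. 193.] [ 0.06  0.28 -0.96]
[-0. 28. 86. 11. 65. 43.] [591. 114. 189.] [ 0.02  0.18 -0.98]
[ 2. 29. 83.  4. 67. 25.] [602. 100. 188.] [ 0.    0.07 -1.  ]
35 rows
[[[-23, -9, -29], [-0.2, -0.8, -0.1], 'C'], [[-41, -16, -61], [-0.2, -0.5, -0.1], 'C'], [[-47, -17, -76], [-1.1, 0.9, -6.4], 'C'], [[-46, -14, -73], [-2.2, 1.7, -12.8], 'C'], [[-45, -12, -70], [-3.3, 2.4, -19.2], 'C'], [[-44, -9, -67], [-4.6, 3.1, -25.5], 'C'], [[-42, -7, -64], [-5.9, 3.8, -31.9], 'C'], [[-41, -5, -61], [-7.2, 4.3, -38.2], 'C'], [[-39, -4, -58], [-8.6, 4.8, -44.5], 'C'], [[-37, -2, -56], [-10.1, 5.2, -50.8], 'C'], [[-35, -1, -54], [-11.6, 5.6, -57.0], 'C'], [[-33, 0, -51], [-13.2, 5.9, -63.3], 'C']]
```

>>> {"name": "step_arm", "arguments": {"plan": [[[-23, -9, -29], [-0.2, -0.8, -0.1], 0], [[-41, -16, -61], [-0.2, -0.5, -0.1], 0], [[-47, -17, -76], [-1.1, 0.9, -6.4], 0], [[-46, -14, -73], [-2.2, 1.7, -12.8], 0], [[-45, -12, -70], [-3.3, 2.4, -19.2], 0], [[-44, -9, -67], [-4.6, 3.1, -25.5], 0], [[-42, -7, -64], [-5.9, 3.8, -31.9], 0], [[-41, -5, -61], [-7.2, 4.3, -38.2], 0], [[-39, -4, -58], [-8.6, 4.8, -44.5], 0], [[-37, -2, -56], [-10.1, 5.2, -50.8], 0], [[-35, -1, -54], [-11.6, 5.6, -57.0], 0], [[-33, 0, -51], [-13.2, 5.9, -63.3], 0]]}}

```text
t: 15.47
eef_pos: [579.5, 146.5, 223.0]
orientation: [[0.5, -0.829, 0.252], [-0.799, -0.328, 0.505], [-0.336, -0.454, -0.826]]
ft_force: [0.4, 1.4, -0.4]
finger_gap: 85.4
grip_force: 0.0
```

```bash
python3 - <<'E'
from h import *;from fk import *
rec();r=Rdown(-11.3);dial=np.array([610,91.2,0])
q=[q for q in ik(dial+[0,0,190.],r,24) if abs(q[3])<20][0]
d,X,R=path(q,step=7)
show(d,X,R);go(dial+[0,0,190.],r)
E
```

```text
[ -9.5  22.9  99.8  41.7  54.2 119.3]
22 rows
[[[1, 2, 2], [-1.5, 0.1, -6.6], 'C'], [[1, 4, 5], [-3.0, 0.1, -13.1], 'C'], [[3, 6, 7], [-4.5, 0.0, -19.6], 'C'], [[4, 7, 9], [-6.0, -0.1, -26.1], 'C'], [[6, 9, 11], [-7.6, -0.4, -32.6], 'C'], [[8, 11, 12], [-9.2, -0.8, -39.0], 'C'], [[10, 12, 13], [-10.7, -1.3, -45.4], 'C'], [[13, 14, 14], [-12.4, -1.9, -51.8], 'C'], [[16, 15, 15], [-14.0, -2.6, -58.1], 'C'], [[19, 16, 16], [-15.6, -3.4, -64.4], 'C'], [[22, 17, 17], [-17.3, -4.4, -70.7], 'C'], [[26, 17, 17], [-19.0, -5.4, -76.9], 'C']]
shift [70.5  7.8  7.1] turn [ -36.8  -25.2 -136.4] mm 71 deg 143.5
```

>>> {"name": "step_arm", "arguments": {"plan": [[[1, 2, 2], [-1.5, 0.1, -6.6], 0], [[1, 4, 5], [-3.0, 0.1, -13.1], 0], [[3, 6, 7], [-4.5, 0.0, -19.6], 0], [[4, 7, 9], [-6.0, -0.1, -26.1], 0], [[6, 9, 11], [-7.6, -0.4, -32.6], 0], [[8, 11, 12], [-9.2, -0.8, -39.0], 0], [[10, 12, 13], [-10.7, -1.3, -45.4], 0], [[13, 14, 14], [-12.4, -1.9, -51.8], 0], [[16, 15, 15], [-14.0, -2.6, -58.1], 0], [[19, 16, 16], [-15.6, -3.4, -64.4], 0], [[22, 17, 17], [-17.3, -4.4, -70.7], 0], [[26, 17, 17], [-19.0, -5.4, -76.9], 0]]}}

```text
t: 16.47
eef_pos: [582.4, 128.8, 192.3]
orientation: [[0.958, 0.282, 0.06], [0.254, -0.924, 0.287], [0.136, -0.26, -0.956]]
ft_force: [0.1, 1.4, 0.3]
finger_gap: 85.4
grip_force: 0.0
```

```bash
python3 - <<'E'
from h import *;from fk import *
rec();r=Rdown(-11.3);dial=np.array([610,91.2,0])
go(dial+[0,0,160.],r)
E
```

```text
[-2.8 26.7 89.7 19.1 62.2 62.6]
shift [12.5 50.9 21.7] turn [ -9.3 -15.4 -62.3] mm 57 deg 64.9
```

>>> {"name": "step_arm", "arguments": {"plan": [[[1, 5, 2], [-0.9, -1.5, -6.2], 0], [[2, 10, 4], [-1.9, -3.1, -12.5], 0], [[4, 15, 6], [-2.8, -4.6, -18.7], 0], [[5, 20, 8], [-3.7, -6.2, -24.9], 0], [[6, 25, 10], [-4.6, -7.7, -31.1], 0], [[7, 31, 12], [-5.6, -9.2, -37.4], 0], [[9, 36, 15], [-6.5, -10.8, -43.6], 0], [[10, 41, 17], [-7.4, -12.3, -49.8], 0], [[11, 46, 19], [-8.4, -13.9, -56], 0], [[12, 51, 22], [-9.3, -15.4, -62.3], 0], [[12, 51, 22], [-9.3, -15.4, -62.3], 0], [[12, 51, 22], [-9.3, -15.4, -62.3], 0]]}}

```text
t: 17.47
eef_pos: [609.2, 91.2, 159.8]
orientation: [[0.205, 0.979, -0.001], [0.979, -0.205, 0.001], [0.001, -0.001, -1.0]]
ft_force: [-0.0, 0.1, 0.1]
finger_gap: 85.6
grip_force: 0.0
```

```bash
python3 - <<'E'
from h import *;from fk import *
import cv2
rec();r=Rdown(-11.3);dial=np.array([610,91.2,0])
go(dial+[0,0,160.],r);go(dial+[0,0,74.],r)
a=robot.camera("top")[125:225,190:290,::-1];b=robot.camera("scene")[120:220,220:320,::-1]
cv2.imwrite("pics/p5.png",cv2.resize(np.hstack([a,b]),None,fx=4,fy=4,interpolation=cv2.INTER_CUBIC))
E
```

```text
[ 2.9 31.8 83.1  0.1 65.1 14.7]
shift [ 0.2  0.8 -0.2] turn [-0.1 -0.1 -0.5] mm 1 deg 0.5
shift [ 0.1  0.9 85.8] turn [-0.1 -0.1 -0.5] mm 86 deg 0.5
```

View pics/p5.png

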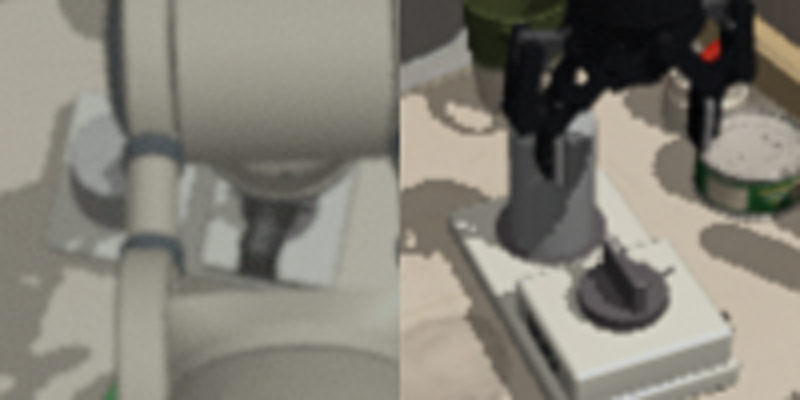

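The tumbler stands on the seat and the open gripper sits over the dial, with the bar at about (625,280) in the right panel. I'll lower, then close on the bar.

>>> {"name": "step_arm", "arguments": {"plan": [[[0, 1, 15], [0, 0, -0.5], 0], [[0, 1, 32], [0, 0, -0.5], 0], [[0, 1, 50], [0, 0, -0.5], 0], [[0, 1, 66], [0, 0, -0.5], 0], [[0, 1, 78], [0, 0, -0.5], 0], [[0, 1, 86], [0, 0, -0.5], 0], [[0, 1, 86], [0, 0, -0.5], 0], [[0, 1, 86], [0, 0, -0.5], 0]]}}

```text
t: 18.23
eef_pos: [610.8, 90.0, 74.9]
orientation: [[0.195, 0.981, 0.001], [0.981, -0.195, 0.0], [0.001, 0.001, -1.0]]
ft_force: [0.4, -0.0, 0.5]
finger_gap: 85.4
grip_force: 0.0
```

>>> {"name": "step_arm", "arguments": {"plan": [[[0, 0, 0], [0, 0, 0], 255], [[0, 0, 0], [0, 0, 0], 255], [[0, 0, 0], [0, 0, 0], 255], [[0, 0, 0], [0, 0, 0], 255], [[0, 0, 0], [0, 0, 0], 255], [[0, 0, 0], [0, 0, 0], 255], [[0, 0, 0], [0, 0, 0], 255], [[0, 0, 0], [0, 0, 0], 255], [[0, 0, 0], [0, 0, 0], 255], [[0, 0, 0], [0, 0, 0], 255]], "newtons": 50}}

```text
t: 19.07
eef_pos: [611.0, 90.0, 75.1]
orientation: [[0.194, 0.981, 0.002], [0.981, -0.194, 0.0], [0.001, 0.002, -1.0]]
ft_force: [0.8, 0.1, 5.8]
finger_gap: 8.9
grip_force: 50.4
```

>>> {"name": "step_arm", "arguments": {"plan": [[[0, 0, 0], [0, 0, 0], 255], [[0, 0, 0], [0, 0, 4], 255], [[0, 0, 0], [0, 0, 8], 255], [[0, 0, 0], [0, 0, 12], 255], [[0, 0, 0], [0, 0, 16], 255], [[0, 0, 0], [0, 0, 20], 255], [[0, 0, 0], [0, 0, 24], 255], [[0, 0, 0], [0, 0, 28], 255], [[0, 0, 0], [0, 0, 32], 255], [[0, 0, 0], [0, 0, 35], 255], [[0, 0, 0], [0, 0, 35], 255]], "newtons": 70}}

```text
t: 19.98
eef_pos: [609.6, 90.8, 75.1]
orientation: [[0.724, 0.689, -0.001], [0.689, -0.724, 0.001], [0.0, -0.001, -1.0]]
ft_force: [-8.2, 5.8, 13.2]
finger_gap: 8.2
grip_force: 74.2
```

```bash
python3 - <<'E'
from h import *
s=robot.sense();print(s["wrist_torque"],np.round(s["joint_positions"],1));y=s["orientation"][:,1];print(np.degrees(np.arctan2(y[1],y[0])))
E
```

```text
[0.93387825 1.34331199 0.1407025 ] [ 2.9 37.9 87.1  0.1 55.  49.3]
-46.42356021170494
```

>>> {"name": "step_arm", "arguments": {"plan": [[[0, 0, -0.5], [0, 0, 4], 255], [[-0.5, 0, -0.5], [0, 0, 8], 255], [[-0.5, 0, -0.5], [0, 0, 12], 255], [[-0.5, 0, -0.5], [0, 0, 16], 255], [[-0.5, 0, -0.5], [0, 0, 20], 255], [[-0.5, 0, -0.5], [0, 0, 24], 255], [[-0.5, 0, -0.5], [0, 0, 28], 255], [[-0.5, 0, -0.5], [0, 0, 32], 255], [[-0.5, 0, -0.5], [0, 0, 34.5], 255], [[-0.5, 0, -0.5], [0, 0, 34.5], 255], [[-0.5, 0, -0.5], [0, 0, 34.5], 255], [[-0.5, 0, -0.5], [0, 0, 34.5], 255]]}}

```text
t: 20.98
eef_pos: [608.8, 92.0, 75.1]
orientation: [[0.987, 0.162, -0.002], [0.162, -0.987, 0.003], [-0.001, -0.003, -1.0]]
ft_force: [-7.4, 20.5, 7.5]
finger_gap: 8.0
grip_force: 73.2
```

```bash
python3 - <<'E'
from h import *
import cv2
s=robot.sense();print(s["wrist_torque"],np.round(s["joint_positions"],1));y=s["orientation"][:,1];print(np.degrees(np.arctan2(y[1],y[0])))
b=robot.camera("scene")[110:230,200:330,::-1]
cv2.imwrite("pics/p6.png",cv2.resize(b,None,fx=5,fy=5,interpolation=cv2.INTER_CUBIC))
E
```

```text
[3.64091831 1.32928834 0.23863134] [ 2.9 37.9 87.2  0.2 55.  83.5]
-80.70068236897075
```

View pics/p6.png

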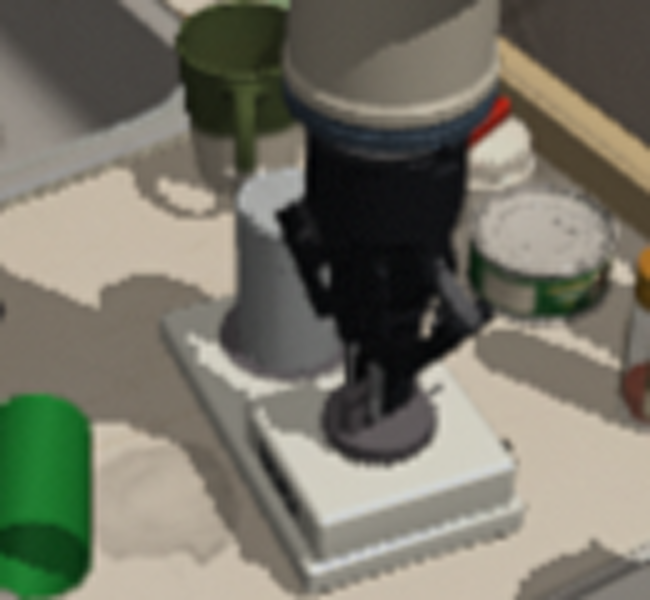

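The tumbler is straight on the seat, and the fingers hold the bar at about (375,395). The wrist has turned 69.4°, which is 1.21 rad. I'll ease the side load and let it settle.

>>> {"name": "step_arm", "arguments": {"plan": [[[0, -0.5, 0], [0, 0, 0], 255], [[0, -1, 0], [0, 0, 0], 255], [[0, -1, 0], [0, 0, 0], 255], [[0, -1, 0], [0, 0, 0], 255], [[0, -1, 0], [0, 0, 0], 255], [[0, -1, 0], [0, 0, 0], 255], [[0, -1, 0], [0, 0, 0], 255], [[0, -1, 0], [0, 0, 0], 255]]}}

```text
t: 21.7
eef_pos: [608.8, 92.2, 75.1]
orientation: [[0.987, 0.162, -0.001], [0.162, -0.987, 0.002], [-0.001, -0.002, -1.0]]
ft_force: [-6.9, 12.8, 7.4]
finger_gap: 8.0
grip_force: 73.2
```

```bash
python3 - <<'E'
from h import *
import cv2
s=robot.sense();print(s["wrist_torque"],s["ft_force"],np.abs(s["qd"]).max());y=s["orientation"][:,1];print(np.degrees(np.arctan2(y[1],y[0])))
b=robot.camera("scene")[175:210,255:300,::-1]
cv2.imwrite("pics/p7.png",cv2.resize(b,None,fx=14,fy=14,interpolation=cv2.INTER_CUBIC))
bar=np.array([610,91.2,92])
for ang in(0,1.0,1.2,1.4):
    h=np.radians(78.7)-ang;d=np.array([np.cos(h),np.sin(h),0])*25
    print(ang,[((((proj("scene",bar+k*d)+.5)/5-.5+O["scene"])-[255,175]+.5)*14).round() for k in(1,-1)])
E
```

```text
[2.36081612 1.2300575  0.20525388] [-6.91328564 12.77496069  7.36844406] 0.07080531325581144
-80.70195268751739
0 [array([245.,  66.]), array([357., 237.])]
1.0 [array([377.,  74.]), array([220., 228.])]
1.2 [array([396.,  85.]), array([200., 214.])]
1.4 [array([416., 102.]), array([181., 200.])]
```

View pics/p7.png

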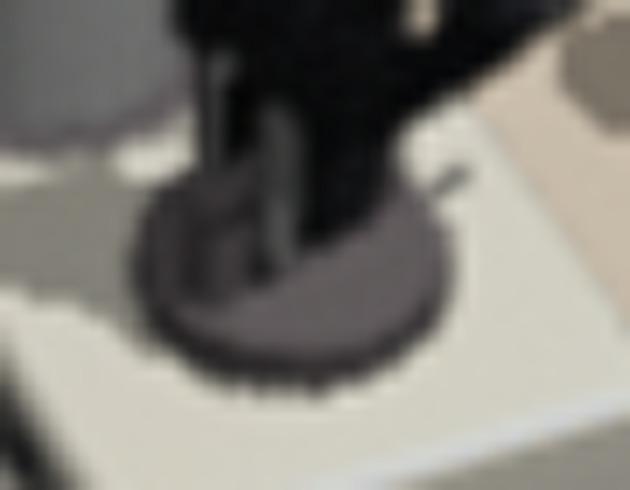

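The bar's near end is at about (205,215), where the 1.2 rad model puts it (200,214). The arm is at rest, so I'm handing in.

```bash
python3 -c "
from plant import robot
print(robot.finish_job())"
```

```text
the job is handed in; nothing more can be done
None
```

I handed the job in with the tumbler standing upside down over the peg, let go, and the gripper holding the dial at about 1.2 rad (three dots); no pass or fail verdict came back.

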